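Find the rocking cover of a block heater and press it home

ROBOT

A 6-joint arm with a two-finger parallel gripper is mounted at the origin on a cart in front of the work surface, level with it; the furniture and walls round the work are solid. World frame = base frame: x ahead of the robot, y to its left, z up, the work surface at z = 0. Lengths are in mm, angles in rad, forces in N, time in s.
With the tool pointing down it reaches from about 375 to 825 mm from the base axis. Payload 5.5 kg.
Tool frame: the origin (TCP) lies at the very end of the fingers, on their centre line; the grasp point (between the pads) lies 19 mm behind it; z points along the fingers, y is the line along which they close (so a half turn about z gives the same grasp; the last joint's range is limited). The gripper opens to 85 mm and grips with 20 to 120 N. Pads are 22 mm wide; open, the fingers measure 114 mm over their backs; the gripper's body (76 mm by 85 mm) begins 54 mm behind the grasp point. The pads swing forward as they close: fully open they stand 13 mm farther back than shut.
Start: joints at [-1.263, 0.314, -0.047, 1.21, 0, 1.571], TCP at [181.774, -571.798, 231.299] pointing down, gripper open.
Joint ranges: [-2.67, 2.67], [-0.69, 1.73], [-1.03, 1.25], [-2.08, 2.16], [-1.42, 1.45], [-3.14, 3.14]. Speed limits (rad/s): [2.39, 2.39, 3.01, 3.14, 3.14, 3.14].

INTERFACE

Orientations are given as a 3x3 rotation matrix whose columns are the frame's x, y, z axes.
In Python, from rig import r, capture, camera_params, order gives the robot as it stands. The module is installed in compiled form; this text tells all that it offers.
- The arm moves only by the shell command python3 -m pendant 'ROWS' [FORCE]. ROWS is JSON, a list of rows, each a list of 3 entries, a list of its own where there are three numbers: the shift along the world's x, y, z in units of 600 mm (1.0 is 600 mm), then the turn, a rotation vector about the world's x, y, z in units of 45 degrees (1.0 is 45 degrees), then the closure, from 0 (fully open) to 1 (shut). A call has 1 to 12 rows; each row is the pose to reach, as a shift and turn from the pose commanded when the call began; what a row does not reach only later rows make up. A row lasts 1/10 s, in which the tool goes at most 50 mm and 8.59 degrees, less where a joint would pass 70% of its speed; a pose out of reach is approached as far as the arm can. A call with a number of a shift or a turn outside -1 to 1 is refused whole. A call with a gripper value outside its range is refused whole. The fingers move at their own pace and stop on an object; FORCE is the grip in N (left out, the last holds). Time passes only in rows, so rows that repeat a pose let the fingers close. It gives the time, the measured TCP pose, the force, the opening and the grip force at its end, in the units of the state.
- r.state(): the state, without advancing time (a new reading comes with each control period).
- capture(name): name is "scene" or "top"; returns (picture, depth): 480x640x3 uint8, red, green, blue; 480x640 float32, mm along the optical axis (not along the pixel's ray), 0 where there is no reading.
- camera_params(name): a dict with "camera_matrix" (3x3 intrinsics, pixels), "view" (4x4, takes a point from world to camera coordinates). Camera axes: x right, y up, looking along -z (the intrinsics and any distortion apply to the point x, -y, -z); pixel columns grow to the right and rows downward; lengths in mm; the calibration is good to about 2 mm. A picture is of the moment at which its call begins. camera_params takes no time and is no camera call.
- order.finish_job(): hands the job in; it is judged then, once.
The state is a dict: "time_s": time; "joint_positions": joint angles; "qd": joint speeds; "effort": joint torques, N m; "tool_pos": TCP position; "orientation": TCP orientation; "wrist_force": force on the tool from outside, world axes, zero at the start; "torque": the same for the moment, N m; "opening": finger opening in mm; "gripper_force": force on a finger pad.
Only numpy, scipy, OpenCV 4.12 (cv2) and the standard library are available. Lean on these libraries where they do the work, as an engineer would, in place of code of your own. Each camera call takes 0.05 s, during which the arm holds its last target. There are 200 camera calls.

TASK

One of the four covers on the block heater is not seated: it rocks when an end of it is pressed. Feel for it by pressing the covers with the closed fingertips, then push that one down in its middle until it sits fully home and level, and finish while still holding it down with a firm push, so that I can lock it. Only touch and press: do not pick anything up, and leave the forceps, dish, tape roll and pen where they are.

Things in the scene. Friction and masses are not known exactly. Their poses are not given: they have to be found in the camera images.
- heater: white block heater, fixed to the bench, 190 (x) x 220 (y) mm, its flat deck 60 mm above the bench; black front panel with dial on -x. Four covers on the deck in two rows of two, middles 80 mm apart along x and 92 mm along y, all turned like the heater. Origin: middle of the underside; z up
- cover_a: one of four identical grey plastic covers, 54 x 80 mm in plan, 12 to 23 mm proud of the deck. Origin: middle of the flat upper face; y runs along the 80 mm length between the two ribbed finger pads, whose middles lie 30 mm from the cover's middle on +y and -y; z up. Which lettered cover stands where changes from start to start
- cover_b: as cover_a. Of all four: the blocks below differ in height by up to 6 mm, so how high a cover stands does not tell whether it is seated. A seated cover is firm: pressed at a pad with 5 N it gives 1 mm or so, under 2 mm
- cover_c: as cover_a. Of all four: the unseated one looks the same and is level at rest. It rocks about its own x axis: pressed at a pad with 2 to 3 N that end drops about 4 mm and the other end rises; let go, it springs level
- cover_d: as cover_a. Of all four: pressed in its middle with more than about 6 N, the unseated one goes straight down 4.5 mm onto its ledges, stays there by friction and no longer rocks
- tweezers: steel forceps, 13 x 135 x 8 mm, lying on the heater's deck in the lane between the two rows of covers, along the heater's y, not fixed. Origin: middle of the underside
- dish: closed petri dish, 61 mm across, 16 mm high, on the bench in front of the heater, not fixed. Origin: middle of the underside
- tape: small yellow tape roll lying flat, 68 mm across, 19 mm high, on the bench behind the heater, not fixed. Origin: middle of the underside
- pen: marker pen, 13 x 136 x 14 mm, lying on the bench by the right-hand back corner of the heater, not fixed. Origin: middle of the underside

How it is judged:
By the outcome, as a careful person would: the job done as asked, in the order asked, and still so for the second after the job is handed in, while the arm keeps its last pose, push and grip.
It also fails if it takes over 48 s, if anything falls off the work surface, if the arm or the gripper's body presses on something with over 40 N, if the wrist force passes 120 N, or if a joint passes its speed limit or range.

## Working session

There is one attempt and no reset: what is moved stays moved. The work goes in short steps, Python scripts to look and compute and a shell command to move; the robot and the scene stay as the last step left them, time stands still between calls to the robot, and variables do not carry over. Pictures are saved under pics/ and viewed, at most 10 in all, crops included, and the job is handed in when it is done.

```bash
mkdir -p pics; python3 - <<'E'
from rig import r,capture,camera_params
import cv2,numpy as np
for n in("top","scene"):
    p,d=capture(n); cv2.imwrite(f"pics/{n}0.png",p[:,:,::-1]); np.save(f"{n}0.npy",d)
    c=camera_params(n); print(n,np.round(c["camera_matrix"],1).tolist(),np.round(c["view"],3).tolist(),[k for k in c])
s=r.state();print({k:np.round(v,3).tolist() for k,v in s.items()})
E
```

```text
top [[556.1, 0.0, 316.6], [0.0, 556.1, 243.7], [0.0, 0.0, 1.0]] [[0.009, -1.0, 0.027, -329.675], [0.982, 0.014, 0.188, -533.905], [-0.188, 0.024, 0.982, -961.784], [0.0, 0.0, 0.0, 1.0]] ['camera_matrix', 'view']
scene [[584.7, 0.0, 319.3], [0.0, 584.7, 236.9], [0.0, 0.0, 1.0]] [[0.441, -0.897, -0.006, -521.283], [0.528, 0.254, 0.81, -239.971], [-0.725, -0.361, 0.586, -802.027], [0.0, 0.0, 0.0, 1.0]] ['camera_matrix', 'view']
{'time_s': 0.1, 'joint_positions': [-1.263, 0.314, -0.048, 1.21, -0.0, 1.571], 'qd': [-0.0, -0.001, 0.003, 0.001, 0.0, -0.0], 'effort': [-0.001, -54.077, 34.054, 0.011, -0.0, 0.0], 'tool_pos': [181.613, -571.297, 230.513], 'orientation': [[0.953, 0.303, -0.0], [0.303, -0.953, 0.001], [-0.0, -0.002, -1.0]], 'wrist_force': [-0.259, 0.174, 0.213], 'torque': [-0.05, 0.003, 0.007], 'gripper_force': 0.0, 'opening': 84.995}
```

View pics/top0.png

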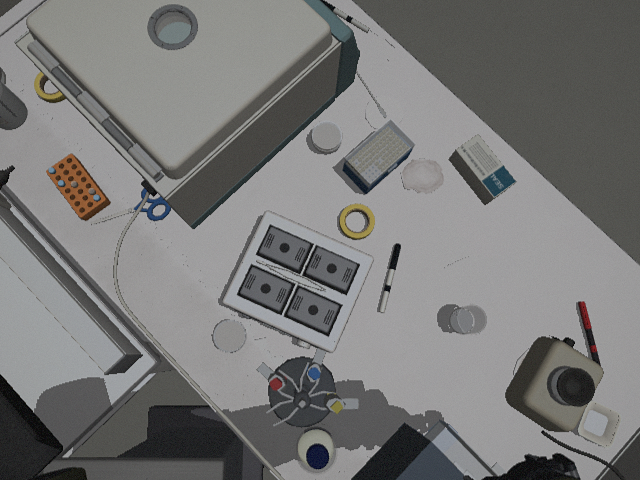

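View pics/scene0.png

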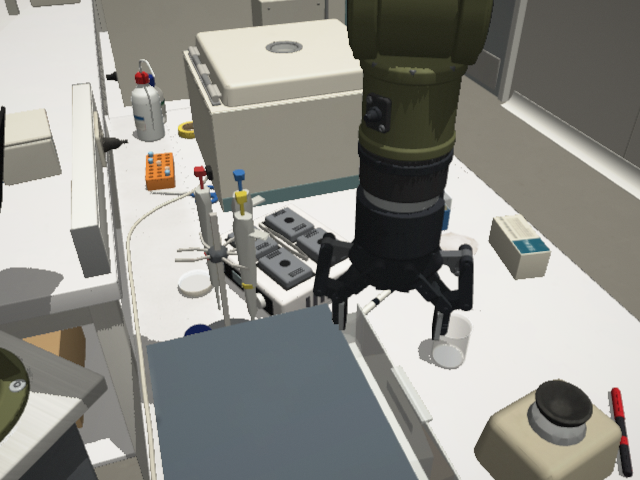

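The top view shows the heater at about (297,281), with covers at (285,247), (331,268), (266,288) and (313,310). A tall pipette stand sits in front of it at about (305,390), and the incubator is behind. Next I'll measure the cover poses from depth.

```bash
cat > h.py <<'E'
import numpy as np,cv2
from rig import r,capture,camera_params
def world(n,d):
    c=camera_params(n);K=c["camera_matrix"];V=np.array(c["view"])
    v,u=np.mgrid[:480,:640]
    P=np.stack([(u-K[0][2])/K[0][0]*d,-(v-K[1][2])/K[1][1]*d,-d],-1)
    return (P-V[:3,3])@V[:3,:3]
E
python3 - <<'E'
from h import *
d=np.load("top0.npy");W=world("top",d);img=cv2.imread("pics/top0.png")
roi=np.zeros((480,640),bool);roi[205:355,215:380]=1
z=W[...,2]
g=img.max(2)
deck=roi&(z>52)&(z<100)&(d>0)
dd=deck&(g>170);print("deck z",np.percentile(z[dd],[5,25,50,75,95]),"bench",np.median(z[240:260,190:215]))
n,l,s,c=cv2.connectedComponentsWithStats(deck.astype(np.uint8))
i=1+s[1:,4].argmax();rc=cv2.minAreaRect(W[l==i][:,:2].astype(np.float32));print("heater",rc)
m=(deck&(z>68)&(g<150)).astype(np.uint8)
n,l,s,c=cv2.connectedComponentsWithStats(m,connectivity=4)
for i in range(1,n):
    if s[i,4]<150: continue
    p=W[l==i];rc=cv2.minAreaRect(p[:,:2].astype(np.float32))
    print(c[i].round(),s[i,4],np.round(rc[0],1),np.round(rc[1],1),round(rc[2],1),"z",np.percentile(p[:,2],[10,50,90]).round(1))
# surroundings: tall things within 250mm of the heater
for y in range(-280,241,40):
    print(y,[int(np.max(z[(abs(W[...,0]-x)<20)&(abs(W[...,1]-y)<20)&(d>0)],initial=-1)) for x in range(200,841,40)])
vis=cv2.resize(img[200:360,210:390],None,fx=4,fy=4,interpolation=cv2.INTER_CUBIC)[:600]
cv2.imwrite("pics/crop.png",vis)
E
```

```text
deck z [55.71406053 57.50069908 58.77261292 60.02312012 61.84959205] bench -2.1558278272416462
heater ((471.50341796875, -290.97515869140625), (219.75648498535156, 190.8911895751953), 66.38905334472656)
[284. 248.] 1305 [ 526.9 -265.1] [80.1 54.2] 66.3 z [70.7 73.2 75.6]
[331. 268.] 1352 [ 490.1 -349.3] [79.8 55.3] 66.3 z [74.2 76.8 79. ]
[265. 288.] 1273 [ 453.5 -233.2] [79.6 53.8] 66.4 z [69.1 71.2 73.5]
[313. 310.] 1332 [ 416.7 -317.3] [79.8 53.7] 66.4 z [69.4 71.6 73.9]
-280 [94, 189, 294, 294, 62, 76, 76, 78, 79, 75, 61, 3, 3, 3, 271, 272, 274]
-240 [4, 189, 291, 292, 37, 74, 76, 76, 77, 78, 62, 3, 3, 271, 272, 272, 273]
-200 [11, 3, 4, 5, 20, 62, 74, 76, 70, 62, 53, 3, 270, 272, 273, 273, 272]
-160 [10, 10, 3, 4, 20, 57, 63, 62, 4, 4, 39, 270, 272, 272, 273, 272, 272]
-120 [-1, 8, 10, 4, 18, 16, 4, 3, 3, 44, 270, 272, 273, 272, 273, 273, 273]
-80 [-1, -1, 9, 9, 4, 4, 5, 4, 5, 229, 269, 272, 272, 272, 272, 274, 273]
-40 [380, -1, -1, 10, 10, 4, 3, 4, 4, 6, 245, 270, 272, 272, 273, 273, 274]
0 [351, -1, 6, 107, 105, 9, 3, 3, 4, 5, 26, 246, 269, 271, 273, 272, 272]
40 [314, 5, 3, 106, 107, 106, 10, 9, 9, 13, 15, 4, 246, 270, 271, 273, 272]
80 [217, 222, 3, 2, 107, 106, 106, 6, 3, 4, 35, 41, 3, 245, 271, 272, 272]
120 [136, 222, 223, 3, 97, 107, 106, 106, 3, 5, 30, 39, 31, 26, 249, 269, 272]
160 [48, 143, 204, 3, 4, 4, 106, 106, 107, 3, 28, 40, 40, 31, 3, 230, 229]
200 [22, 53, 119, 3, 5, 4, 3, 107, 106, 105, 3, 3, 38, 3, 3, 4, 21]
240 [19, 21, 54, 33, 4, 3, 2, 4, 104, 105, 81, 65, 63, 4, 3, 104, 97]
```

View pics/crop.png

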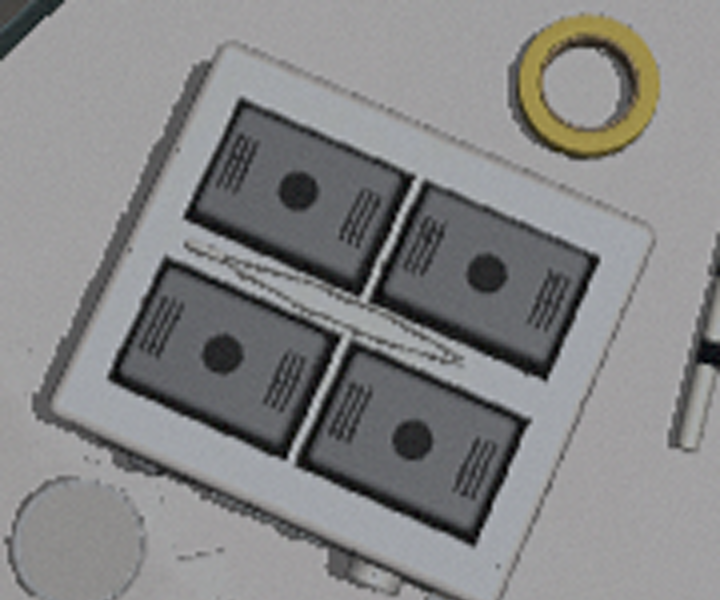

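```bash
python3 - <<'E'
from h import *
for n in("top","scene"):
    d=np.load(n+"0.npy");W=world(n,d);x,y,z=np.moveaxis(W,-1,0)
    m=(d>0)&(z>110)&(x>180)&(x<400)&(y>-400)&(y<-180)
    for lo in(110,150,200,250): 
        q=W[m&(z>=lo)&(z<lo+50)]; 
        if len(q): print(n,lo,len(q),np.percentile(q,[1,99],axis=0).round().tolist(), "min dist to S-", np.percentile(np.hypot(q[:,0]-404.7,q[:,1]+344.8),1).round(),"S",np.percentile(np.hypot(q[:,0]-416.7,q[:,1]+317.3),1).round(),"S+",np.percentile(np.hypot(q[:,0]-428.7,q[:,1]+289.8),1).round())
ey=np.array([.4,.9165])
t=np.array([181.6,-571.3])
for k,c in dict(P=(526.9,-265.1),Q=(490.1,-349.3),R=(453.5,-233.2),S=(416.7,-317.3)).items():
    for s in(-1,0,1): p=np.array(c)+s*30*ey; print(k,s,p.round(1),((p-t)/600).round(4))
E
```

```text
top 110 292 [[180.0, -345.0, 112.0], [316.0, -275.0, 157.0]] min dist to S- 97.0 S 101.0 S+ 114.0
top 150 715 [[238.0, -347.0, 154.0], [324.0, -251.0, 196.0]] min dist to S- 88.0 S 93.0 S+ 106.0
top 200 637 [[266.0, -380.0, 205.0], [348.0, -237.0, 250.0]] min dist to S- 60.0 S 69.0 S+ 87.0
top 250 690 [[266.0, -357.0, 251.0], [327.0, -254.0, 293.0]] min dist to S- 82.0 S 89.0 S+ 104.0
scene 110 792 [[181.0, -354.0, 111.0], [297.0, -258.0, 159.0]] min dist to S- 131.0 S 129.0 S+ 133.0
scene 150 1468 [[236.0, -356.0, 151.0], [304.0, -248.0, 199.0]] min dist to S- 112.0 S 115.0 S+ 125.0
scene 200 1643 [[260.0, -377.0, 201.0], [342.0, -254.0, 250.0]] min dist to S- 65.0 S 75.0 S+ 93.0
scene 250 1119 [[261.0, -357.0, 250.0], [324.0, -255.0, 293.0]] min dist to S- 85.0 S 93.0 S+ 109.0
P -1 [ 514.9 -292.6] [0.5555 0.4645]
P 0 [ 526.9 -265.1] [0.5755 0.5103]
P 1 [ 538.9 -237.6] [0.5955 0.5562]
Q -1 [ 478.1 -376.8] [0.4942 0.3242]
Q 0 [ 490.1 -349.3] [0.5142 0.37  ]
Q 1 [ 502.1 -321.8] [0.5342 0.4158]
R -1 [ 441.5 -260.7] [0.4332 0.5177]
R 0 [ 453.5 -233.2] [0.4532 0.5635]
R 1 [ 465.5 -205.7] [0.4732 0.6093]
S -1 [ 404.7 -344.8] [0.3718 0.3775]
S 0 [ 416.7 -317.3] [0.3918 0.4233]
S 1 [ 428.7 -289.8] [0.4118 0.4692]
```

```bash
python3 -m pendant '[[[0.1,0.065,0],[0,0,0.2],1],[[0.2,0.13,0],[0,0,0.4],1],[[0.27,0.175,0],[0,0,0.55],1],[[0.34,0.22,0],[0,0,0.7],1],[[0.4,0.26,0],[0,0,0.85],1],[[0.45,0.29,0],[0,0,1],1],[[0.48,0.312,0],[0,0,1],1],[[0.494,0.324,0],[0,0,1],1],[[0.494,0.324,-0.03],[0,0,1],1],[[0.494,0.324,-0.07],[0,0,1],1],[[0.494,0.324,-0.11],[0,0,1],1],[[0.494,0.324,-0.14],[0,0,1],1]]' 20
python3 - <<'E'
from h import *
p,d=capture("scene");cv2.imwrite("pics/s1.png",p[:,:,::-1])
s=r.state();print({k:np.round(v,3).tolist() for k,v in s.items()})
E
```

```text
time_s: 1.3
tool_pos: [476.9, -377.2, 145.4]
orientation: [[0.46, 0.888, -0.002], [0.888, -0.46, 0.001], [0.0, -0.002, -1.0]]
wrist_force: [-1.0, -0.2, 0.2]
opening: 0.0
gripper_force: 0.0
{'time_s': 1.35, 'joint_positions': [-0.669, 0.378, -0.163, 1.036, -0.0, 1.38], 'qd': [0.0, -0.005, 0.023, 0.076, 0.001, 0.002], 'effort': [0.21, -65.622, 39.031, -0.019, 0.012, 0.002], 'tool_pos': [475.576, -376.139, 142.495], 'orientation': [[0.46, 0.888, -0.005], [0.888, -0.46, 0.004], [0.001, -0.006, -1.0]], 'wrist_force': [-1.319, 0.509, -2.143], 'torque': [0.05, 0.021, 0.046], 'gripper_force': 0.0, 'opening': -0.32}
```

View pics/s1.png

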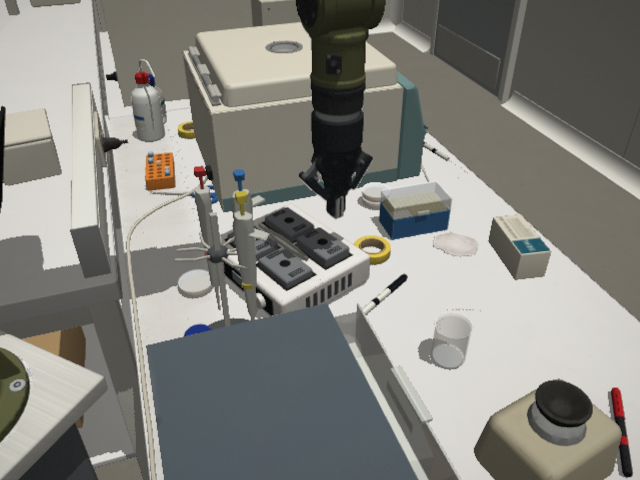

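The arm is clear of the stand, with the fingertips above the right-hand end of the heater at about (338,212). I'll lower to just above the pad.

```bash
python3 -m pendant '[[[0,0,-0.04],[0,0,0.085],1],[[0,0,-0.08],[0,0,0.085],1],[[0,0,-0.09],[0,0,0.085],1],[[0,0,-0.09],[0,0,0.085],1],[[0,0,-0.09],[0,0,0.085],1],[[0,0,-0.09],[0,0,0.085],1],[[0,0,-0.09],[0,0,0.085],1]]'; python3 - <<'E'
from h import *
p,d=capture("top");s=r.state();print(s["tool_pos"],s["wrist_force"],s["orientation"])
cv2.imwrite("pics/t1.png",cv2.resize(p[200:350,220:420,::-1],None,fx=4,fy=4))
E
```

```text
time_s: 2.05
tool_pos: [478.8, -378.0, 94.5]
orientation: [[0.399, 0.917, 0.001], [0.917, -0.399, -0.001], [-0.001, 0.002, -1.0]]
wrist_force: [-0.8, 0.8, 0.4]
opening: -0.2
gripper_force: 0.0
[ 478.69925047 -377.81336464   94.33391405] [ 0.52751348  0.1867281  -0.11940981] [[ 3.99393649e-01  9.16778722e-01  1.21996913e-03]
 [ 9.16779441e-01 -3.99392659e-01 -9.79556496e-04]
 [-4.10789836e-04  1.50967126e-03 -9.99998776e-01]]
```

View pics/t1.png

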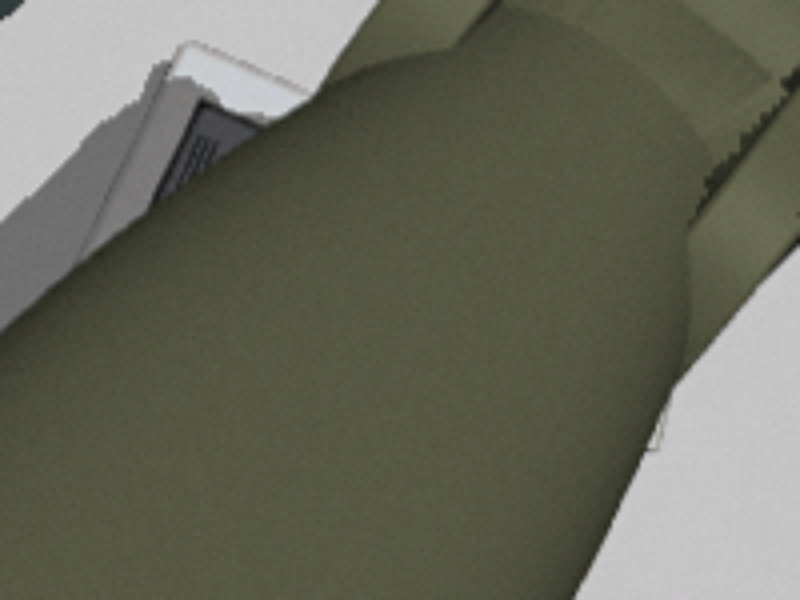

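The arm hides the covers from the top camera, so I'll go by feel from here.

```bash
f(){ grep -E "tool_pos|wrist" | tr '\n' ' '; echo; }
python3 -m pendant '[[[0,0,-0.015],[0,0,0],1],[[0,0,-0.023],[0,0,0],1],[[0,0,-0.023],[0,0,0],1],[[0,0,-0.023],[0,0,0],1],[[0,0,-0.023],[0,0,0],1]]' | f
python3 -m pendant '[[[0,0,-0.002],[0,0,0],1],[[0,0,-0.002],[0,0,0],1],[[0,0,-0.002],[0,0,0],1]]' | f
python3 -m pendant '[[[0,0,-0.002],[0,0,0],1],[[0,0,-0.002],[0,0,0],1],[[0,0,-0.002],[0,0,0],1]]' | f
python3 -m pendant '[[[0,0,-0.002],[0,0,0],1],[[0,0,-0.002],[0,0,0],1],[[0,0,-0.002],[0,0,0],1]]' | f
```

```text
tool_pos: [478.2, -377.4, 79.5] wrist_force: [0.4, -0.2, 0.9] 
tool_pos: [478.2, -377.4, 78.4] wrist_force: [-0.3, -0.2, -0.6] 
tool_pos: [478.3, -377.5, 77.2] wrist_force: [0.0, 0.0, 0.1] 
tool_pos: [478.3, -377.4, 76.0] wrist_force: [-0.1, 1.0, 2.6]
```

```bash
f(){ grep -E "tool_pos|wrist" | tr '\n' ' '; echo; }
python3 -m pendant '[[[0,0,-0.001],[0,0,0],1],[[0,0,-0.001],[0,0,0],1],[[0,0,-0.001],[0,0,0],1]]' | f
python3 -m pendant '[[[0,0,-0.001],[0,0,0],1],[[0,0,-0.001],[0,0,0],1],[[0,0,-0.001],[0,0,0],1]]' | f
```

```text
tool_pos: [478.3, -377.4, 75.4] wrist_force: [0.3, 0.8, 0.8] 
tool_pos: [478.3, -377.4, 74.9] wrist_force: [0.7, 0.5, 4.9]
```

```bash
f(){ grep -E "tool_pos|wrist" | tr '\n' ' '; echo; }
for i in 1 2 3; do python3 -m pendant '[[[0,0,0],[0,0,0],1]]' | f; done
python3 -m pendant '[[[0,0,-0.001],[0,0,0],1],[[0,0,-0.001],[0,0,0],1]]' | f
for i in 1 2 3; do python3 -m pendant '[[[0,0,0],[0,0,0],1]]' | f; done
```

```text
tool_pos: [478.3, -377.4, 74.9] wrist_force: [0.0, 0.7, 3.3] 
tool_pos: [478.3, -377.4, 74.8] wrist_force: [0.4, 0.8, 4.7] 
tool_pos: [478.3, -377.4, 74.8] wrist_force: [0.7, 1.1, 5.3] 
tool_pos: [478.4, -377.4, 74.6] wrist_force: [0.9, 1.7, 7.7] 
tool_pos: [478.4, -377.4, 74.6] wrist_force: [0.1, 2.1, 7.8] 
tool_pos: [478.4, -377.4, 74.6] wrist_force: [0.3, 2.1, 7.6] 
tool_pos: [478.4, -377.4, 74.6] wrist_force: [-0.4, 1.9, 7.3]
```

```bash
f(){ grep -E "tool_pos|wrist" | tr '\n' ' '; echo; }
python3 -m pendant '[[[0,0,0.04],[0,0,0],1],[[-0.04,0.07,0.04],[0,0,0],1],[[-0.083,0.146,0.04],[0,0,0],1],[[-0.083,0.146,0.03],[0,0,0],1],[[-0.083,0.146,0.012],[0,0,0],1],[[-0.083,0.146,0.004],[0,0,0],1],[[-0.083,0.146,0.004],[0,0,0],1],[[-0.083,0.146,0.004],[0,0,0],1],[[-0.083,0.146,0.004],[0,0,0],1]]' | f
for i in 1 2 3 4 ; do python3 -m pendant '[[[0,0,-0.002],[0,0,0],1],[[0,0,-0.002],[0,0,0],1]]' | f
python3 -m pendant '[[[0,0,0],[0,0,0],1]]' | f; done
```

```text
tool_pos: [428.9, -290.5, 76.5] wrist_force: [-0.5, 0.5, 0.8] 
tool_pos: [428.5, -290.0, 75.3] wrist_force: [0.1, 1.2, 0.2] 
tool_pos: [428.4, -289.9, 75.4] wrist_force: [0.3, -0.0, -0.6] 
tool_pos: [428.3, -289.7, 74.0] wrist_force: [-0.2, -0.1, -0.1] 
tool_pos: [428.3, -289.8, 74.1] wrist_force: [-0.1, -0.3, 0.3] 
tool_pos: [428.5, -289.8, 72.9] wrist_force: [0.9, -0.3, 0.1] 
tool_pos: [428.4, -289.8, 72.9] wrist_force: [-0.0, -0.5, 0.7] 
tool_pos: [428.5, -289.8, 72.4] wrist_force: [-1.9, 2.1, 6.9] 
tool_pos: [428.5, -289.8, 72.5] wrist_force: [-2.4, 1.3, 8.2]
```

```bash
f(){ grep -E "tool_pos|wrist" | tr '\n' ' '; echo; }
python3 -m pendant '[[[0,0,0.02],[0,0,0],1],[[0.022,0.0485,0.02],[0,0,0],1],[[0.022,0.0485,0.008],[0,0,0],1],[[0.022,0.0485,0.006],[0,0,0],1],[[0.022,0.0485,0.006],[0,0,0],1],[[0.022,0.0485,0.006],[0,0,0],1]]' | f
for i in 1 2 3 ; do python3 -m pendant '[[[0,0,-0.002],[0,0,0],1],[[0,0,-0.002],[0,0,0],1]]' | f
python3 -m pendant '[[[0,0,0],[0,0,0],1]]' | f; done
```

```text
tool_pos: [441.3, -261.1, 75.3] wrist_force: [-0.5, 0.0, -0.2] 
tool_pos: [441.4, -261.0, 74.0] wrist_force: [0.1, -0.8, 0.3] 
tool_pos: [441.5, -260.9, 74.1] wrist_force: [-0.0, -0.4, 0.1] 
tool_pos: [441.4, -260.7, 72.8] wrist_force: [0.2, -0.4, -0.2] 
tool_pos: [441.5, -260.7, 72.8] wrist_force: [-0.3, 0.9, -0.4] 
tool_pos: [441.7, -260.8, 72.2] wrist_force: [-1.1, 0.1, 5.7] 
tool_pos: [441.7, -260.8, 72.2] wrist_force: [-1.1, 0.7, 4.6]
```

```bash
f(){ grep -E "tool_pos|wrist" | tr '\n' ' '; echo; }
python3 -m pendant '[[[0,0,0.04],[0,0,0],1],[[0.06,-0.026,0.04],[0,0,0],1],[[0.122,-0.053,0.04],[0,0,0],1],[[0.122,-0.053,0.02],[0,0,0],1],[[0.122,-0.053,0.01],[0,0,0],1],[[0.122,-0.053,0.01],[0,0,0],1],[[0.122,-0.053,0.01],[0,0,0],1],[[0.122,-0.053,0.01],[0,0,0],1]]' | f
for i in 1 2 3 4 ; do python3 -m pendant '[[[0,0,-0.002],[0,0,0],1],[[0,0,-0.002],[0,0,0],1]]' | f
python3 -m pendant '[[[0,0,0],[0,0,0],1]]' | f; done
```

```text
tool_pos: [514.2, -292.3, 78.0] wrist_force: [0.4, -0.6, 0.1] 
tool_pos: [514.7, -292.5, 76.8] wrist_force: [0.0, 0.3, 0.1] 
tool_pos: [514.8, -292.5, 76.8] wrist_force: [-0.6, -0.8, 0.2] 
tool_pos: [514.7, -292.5, 75.2] wrist_force: [-0.0, 0.1, -0.4] 
tool_pos: [514.7, -292.5, 75.2] wrist_force: [0.2, 1.4, 0.2] 
tool_pos: [514.9, -292.6, 74.4] wrist_force: [-0.8, 0.1, 3.7] 
tool_pos: [514.9, -292.6, 74.4] wrist_force: [-0.2, 0.9, 3.3] 
tool_pos: [515.0, -292.7, 74.0] wrist_force: [-3.8, 1.6, 10.6] 
tool_pos: [515.0, -292.6, 74.0] wrist_force: [-3.5, 1.1, 9.9]
```

P, R and S are all firm: contact matches their camera heights and they give about 0.5 mm. Q is soft, so I'll confirm at its other pad.

```bash
f(){ grep -E "tool_pos|wrist" | tr '\n' ' '; echo; }
python3 -m pendant '[[[0,0,0.03],[0,0,0],1],[[-0.021,-0.0487,0.03],[0,0,0],1],[[-0.021,-0.0487,0.016],[0,0,0],1],[[-0.021,-0.0487,0.013],[0,0,0],1],[[-0.021,-0.0487,0.013],[0,0,0],1],[[-0.021,-0.0487,0.013],[0,0,0],1]]' | f
for i in 1 2 3 4 5; do python3 -m pendant '[[[0,0,-0.002],[0,0,0],1],[[0,0,-0.002],[0,0,0],1]]' | f
python3 -m pendant '[[[0,0,0],[0,0,0],1]]' | f; done
```

```text
tool_pos: [502.1, -321.0, 80.3] wrist_force: [-0.0, -0.3, -0.2] 
tool_pos: [502.4, -321.3, 79.4] wrist_force: [0.7, -0.3, -0.6] 
tool_pos: [502.3, -321.5, 79.6] wrist_force: [-0.1, 0.9, -0.2] 
tool_pos: [502.2, -321.6, 78.2] wrist_force: [-0.2, 0.2, -0.2] 
tool_pos: [502.2, -321.7, 78.3] wrist_force: [0.7, -0.3, 0.0] 
tool_pos: [502.3, -321.8, 77.1] wrist_force: [-0.0, 0.7, 0.5] 
tool_pos: [502.3, -321.8, 77.2] wrist_force: [0.4, 1.0, 0.5] 
tool_pos: [502.3, -321.9, 76.0] wrist_force: [-0.2, 0.2, 1.9] 
tool_pos: [502.3, -321.9, 76.1] wrist_force: [0.3, 0.3, 2.1] 
tool_pos: [502.3, -321.9, 75.0] wrist_force: [-1.1, 0.3, 4.6] 
tool_pos: [502.3, -321.9, 75.0] wrist_force: [-1.1, -0.8, 4.3]
```

Q rocks: both of its ends sink about 3–4 mm under 2–4 N. I'll press it in the middle.

```bash
f(){ grep -E "tool_pos|wrist" | tr '\n' ' '; echo; }
python3 -m pendant '[[[0,0,0.02],[0,0,0],1],[[-0.0203,-0.0457,0.02],[0,0,0],1],[[-0.0203,-0.0457,0.009],[0,0,0],1],[[-0.0203,-0.0457,0.009],[0,0,0],1],[[-0.0203,-0.0457,0.009],[0,0,0],1],[[-0.0203,-0.0457,0.009],[0,0,0],1]]' | f
for i in 1 2 3 4 5; do python3 -m pendant '[[[0,0,-0.002],[0,0,0],1],[[0,0,-0.002],[0,0,0],1],[[0,0,-0.002],[0,0,0],1]]' | f; done
```

```text
tool_pos: [490.1, -348.5, 80.1] wrist_force: [0.0, 0.5, -0.9] 
tool_pos: [490.1, -348.9, 78.9] wrist_force: [0.7, 0.8, -0.2] 
tool_pos: [490.2, -349.1, 77.8] wrist_force: [1.0, 0.5, 1.8] 
tool_pos: [490.2, -349.1, 76.8] wrist_force: [0.1, 1.3, 4.1] 
tool_pos: [490.2, -349.2, 75.5] wrist_force: [0.2, 1.0, 5.8] 
tool_pos: [490.2, -349.2, 74.2] wrist_force: [-0.2, 0.6, 4.4]
```

```bash
f(){ grep -E "tool_pos|wrist" | tr '\n' ' '; echo; }
for i in 1 2 3; do python3 -m pendant '[[[0,0,-0.002],[0,0,0],1],[[0,0,-0.002],[0,0,0],1],[[0,0,-0.002],[0,0,0],1]]' | f; done
```

```text
tool_pos: [490.2, -349.1, 73.2] wrist_force: [-0.3, 1.3, 7.0] 
tool_pos: [490.2, -349.2, 73.0] wrist_force: [-3.1, 2.5, 13.7] 
tool_pos: [490.3, -349.2, 72.8] wrist_force: [-4.4, 4.9, 21.5]
```

```bash
python3 -m pendant '[[[0,0,-0.0015],[0,0,0],1],[[0,0,-0.0015],[0,0,0],1],[[0,0,-0.0015],[0,0,0],1],[[0,0,-0.0015],[0,0,0],1]]'; python3 - <<'E'
from h import *
p,d=capture("scene");cv2.imwrite("pics/s2.png",cv2.resize(p[190:320,200:400,::-1],None,fx=4,fy=4,interpolation=cv2.INTER_CUBIC))
W=world("scene",d);x,y,z=np.moveaxis(W,-1,0)
a=np.array([.4,.9165]);b=np.array([.9165,-.4])
for k,c in dict(P=(526.9,-265.1),Q=(490.1,-349.3),R=(453.5,-233.2),S=(416.7,-317.3)).items():
    q=W[...,:2]-np.array(c);u=q@a;v=q@b
    for s in(-1,1):
        m=(abs(s*u-29)<7)&(abs(v)<20)&(d>0)&(z>62)&(z<85);print(k,s,m.sum(),np.median(z[m]) if m.any() else None)
s=r.state();print(s["wrist_force"],s["time_s"])
E
```

```text
time_s: 16.0
tool_pos: [490.3, -349.2, 72.7]
orientation: [[0.399, 0.917, 0.002], [0.917, -0.399, -0.001], [-0.0, 0.002, -1.0]]
wrist_force: [-7.0, 7.0, 26.4]
opening: -0.1
gripper_force: 13.5
P -1 81 74.56059971986501
P 1 91 74.68313032041812
Q -1 131 72.98334739728274
Q 1 67 73.28647221474101
R -1 123 72.58038471981018
R 1 4 73.83472164701129
S -1 151 73.27703883902282
S 1 127 73.14092668069172
[-8.01150817  6.85059245 26.73804341] 16.05
```

View pics/s2.png

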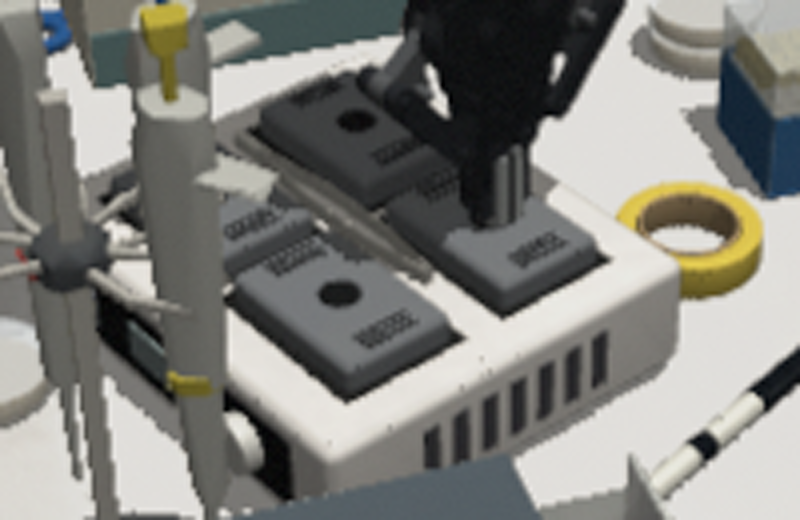

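The fingertips are on the middle of cover Q at about (500,220) in the crop. It is level, at 73.0 mm at one end and 73.3 mm at the other, and about 4.8 mm lower than before. The push is about 27 N, and the forceps and tape roll are where they were.

```bash
python3 -c "
from rig import order
print(order.finish_job())"
```

```text
the job is handed in; nothing more can be done
None
```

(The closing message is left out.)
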